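Restock the sloped carton rack beside the glass lathe

TASK

Restock the sloped flow rack: load the loose blue-labelled and the loose orange-labelled carton at its high end, each into the lane that already holds a carton of its own colour, lying flat with the label end leading, so that it slides down and rests snug behind the carton ahead, which stays against its stop. If the rubber retarder bars stop one short, push it on gently until you feel it meet the one ahead; there is glass inside, so do not drop or ram the cartons, and leave the green carton and everything else on the bench where they are.

Things in the scene. Friction and masses are not known exactly. Their poses are not given: they have to be found in the camera images.
- deck: Deck of the aluminium flow rack: three parallel lanes sloping 12 degrees down, away from the robot. Origin: floor level of the middle lane, at the inner face of its end stop (20 mm high). x points down the slope, y across the lanes, z square to the floor. Lane centre lines at y = -90, 0, +90 mm; lanes are 320 mm long (x -320 to 0).
- load_end (a point): High, robot-side end of the middle lane's floor (deck x -320 mm). From here to the cover every lane is open above, 64 mm wide between guides 3 mm thick that rise 12 mm above its floor; beyond this end the guides flare outwards for 40 mm. Cartons run freely on two white strips; from deck x -150 mm on, black rubber bars slow them: they arrive gently or stop up to 80 mm short.
- cover_edge (a point): Middle of the uphill top edge of the flat clear dust cover, deck x -152 mm, 63 mm square above the lane floors. The cover spans all lanes from here to the stops, underside 58 mm above the floors, with clear cheeks at deck y -161 and +161 mm; a carton passes beneath it, a gripper cannot.
- blue_new: Loose carton to be loaded, cardboard, 80 (x) x 54 (y) x 44 (z) mm, 170 to 310 g, with a blue label wrapped over the +x end 26 mm; origin at the centre of its underside, z up. Lies flat on the bench beside the rack at any place on either side.
- orange_new: Loose carton to be loaded, as blue_new but with an orange label.
- blue_new_label (a point): Centre of the label end face (+x end) of blue_new, 40 mm from its middle and 22 mm above its underside.
- orange_new_label (a point): Centre of the label end face (+x end) of orange_new.
- blue_front: Carton of the same size (240 g) with a blue label, already in one of the lanes at the stop, label end (+x) against the stop; origin at the centre of its underside, axes along those of the deck.
- orange_front: The same with an orange label, in another lane.
- green_front: The same with a green label, in the remaining lane; to be left alone.
- grit_tin: Upright steel tin, 68 mm across, 75 mm high, on the bench; a bystander. Origin at its foot.
- jar: Upright amber glass jar with black cap, 60 mm across, 80 mm high, on the bench; a bystander. Origin at its foot.
- paddle: Graphite paddle with wooden handle lying along its x, 235 mm long, 50 mm wide, 15 mm high; a bystander.
- chuck_key: Steel T-shaped chuck key lying flat, 100 mm long, crossbar 110 mm, 14 mm high; a bystander.
There are look-alikes about, which are no part of the job. What is shaped like the blue_new but purple is not meant.

How it is judged:
At the end, for the whole second after the job is handed in: Each new carton lies flat on the lane floor behind the carton of its own colour, label end leading, the gap to the carton ahead under 3.5 mm and sideways offset under 11 mm, at rest; all three front cartons stand within 3.5 mm of their stops (x of blue_new in the frame of blue_front between -0.0835 and -0.076 m and y of blue_new in the frame of blue_front between -0.011 and 0.011 m and x of blue_new_label in the frame of blue_front above -0.046 m and z of blue_new in the frame of deck between -0.004 and 0.004 m and angle between the z axis of each of blue_new, orange_new and the z axis of deck, either way round below 0.06 rad and linear speed of each of blue_new, orange_new below 0.01 m/s and x of orange_new in the frame of orange_front between -0.0835 and -0.076 m and y of orange_new in the frame of orange_front between -0.011 and 0.011 m and x of orange_new_label in the frame of orange_front above -0.046 m and z of orange_new in the frame of deck between -0.004 and 0.004 m and x of blue_front in the frame of deck between -0.0435 and -0.036 m and z of each of blue_front, orange_front, green_front in the frame of deck below 0.004 m and x of orange_front in the frame of deck between -0.0435 and -0.036 m and x of green_front in the frame of deck between -0.0435 and -0.036 m); the robot touches nothing.
It fails at once if the row is rammed: over 50 N between a new carton and the one ahead, or between a front carton and the rack's deck (contact force between blue_new and blue_front above 50 N or contact force between orange_new and orange_front above 50 N or contact force between any of blue_front, orange_front and deck above 50 N).
It fails at once if a new carton is slammed onto the rack: over 80 N against its deck (contact force between any of blue_new, orange_new and deck above 80 N).
It fails at once if a carton is dropped: moving faster than 0.8 m/s out of the gripper ((linear speed of blue_new above 0.8 m/s and contact force between blue_new and the fingers below 0.5 N) or (linear speed of orange_new above 0.8 m/s and contact force between orange_new and the fingers below 0.5 N)).
It fails at once if the green lane's carton is shifted by more than 8 mm (distance of green_front from where it was at the start of the episode above 0.008 m).
It fails at once if a bystander is shifted by more than 20 mm (distance of any of grit_tin, jar, paddle, chuck_key from where it was at the start of the episode above 0.02 m).
It also fails if it takes over 69 s, if anything falls off the work surface, if the arm or the gripper's body presses on something with over 40 N, if the wrist force passes 120 N, or if a joint passes its speed limit or range.

ROBOT

A 6-joint arm with a two-finger parallel gripper is mounted at the origin on the work surface. World frame = base frame: x ahead of the robot, y to its left, z up, the work surface at z = 0. Lengths are in m, angles in rad, forces in N, time in s.
With the tool pointing down it reaches from about 0.35 to 0.95 m from the base axis. Payload 17.4 kg.
Tool frame: the origin (TCP) lies at the very end of the fingers, on their centre line; the grasp point (between the pads) lies 19 mm behind it (pinch_z is the distance from the TCP to the grasp point, in m); z points along the fingers, y is the line along which they close (so a half turn about z gives the same grasp; the last joint's range is limited). The gripper opens to 93 mm and grips with 3 to 60 N. Pads are 15 mm wide; open, the fingers measure 128 mm over their backs; the gripper's body (75 mm by 188 mm) begins 65 mm behind the grasp point.
Start: joints at [-0.038, 0.116, 1.442, -0, 1.584, -0.038], TCP at [0.675, -0, 0.219] pointing down, gripper open.
Joint ranges: [-2.83, 2.83], [-0.83, 2.19], [0.07, 2.5], [-1.14, 4.28], [0.01, 3], [-2.97, 2.97]. Speed limits (rad/s): [1.89, 1.89, 2.22, 3.14, 3.14, 3.14].

INTERFACE

Orientations are given as a unit quaternion [w, x, y, z].
In Python, from bench import * gives the robot as it stands.
- The arm moves only by the tool servo_tool, never from a script. Its argument "series" is a list of rows, each a list of 3 entries, a list of its own where there are three numbers: the shift along the tool's x, y, z in mm, then the turn, a rotation vector about the tool's x, y, z in rad, then the opening, from 0 (shut) to 1 (fully open). A call has 1 to 5 rows; each row shifts and turns the commanded pose from where the row before left it, along the tool's axes as they then stand; what a row does not reach is not made up. A row lasts 1/10 s, in which the tool goes at most 50 mm and 8.59 degrees, less where a joint would pass 70% of its speed; a pose out of reach is approached as far as the arm can. A call with a gripper value outside its range is refused whole. The fingers move at their own pace and stop on an object; "force" is the grip in N (left out, the last holds). Time passes only in rows, so rows that do not move let the fingers close. It gives the time, the measured TCP pose, the force, the opening and the grip force at its end, in the units of the state.
- read_state(): the state, without advancing time (a new reading comes with each control period).
- snapshot(name): name is "scene" or "side" or "wrist"; returns the picture (480x640x3 uint8, red, green, blue); there is no depth.
- camera_model(name): a dict with "camera_matrix" (3x3 intrinsics, pixels), "R" (3x3) and "t" (3): a world point X has camera coordinates R X + t. Camera axes: x right, y down, z forward; pixel columns grow to the right and rows downward; lengths in m; the calibration is good to about 2 mm. A picture is of the moment at which its call begins: read the wrist's pose just before it. camera_model takes no time and is no camera call; for the wrist camera it gives the pose at the moment of the call.
- finish_job(): hands the job in; it is judged then, once.
The state is a dict: "t": time; "q": joint angles; "qvel": joint speeds; "joint_efforts": joint torques, N m; "tcp_pos": TCP position; "orientation": TCP orientation; "force": force on the tool from outside, world axes, zero at the start; "torque": the same for the moment, N m; "width": opening from 0.0 (shut) to 1.0 (fully open); "grasp_force": force on a finger pad.
Only numpy, scipy, OpenCV 4.12 (cv2) and the standard library are available. Lean on these libraries where they do the work, as an engineer would, in place of code of your own. Each camera call takes 0.05 s, during which the arm holds its last target. There are 200 camera calls.

## Working session

There is one attempt and no reset: what is moved stays moved. The work goes in short steps, Python scripts to look and compute and a tool call to move; the robot and the scene stay as the last step left them, time stands still between calls to the robot, and variables do not carry over. Pictures are saved under pics/ and viewed, at most 10 in all, crops included, and the job is handed in when it is done.

Besides the shell and the picture viewer there is one more tool, called after "Call:" by a JSON object that holds its "fn" and its "kwargs", one argument or row to a line. servo_tool: Moves the arm, as the interface text tells. Its arguments: {"type":"object","properties":{"series":{"type":"array"},"force":{"type":"number"}},"required":["series"]}

```bash
mkdir -p pics; ls; python3 - <<'E'
from bench import *
import cv2
for n in ("scene","side"):
    cv2.imwrite(f"pics/{n}0.png",snapshot(n)[...,::-1])
    m=camera_model(n); print(n,m["camera_matrix"][0][0],m["R"],m["t"])
s=read_state();print(s)
E
```

```text
pics
scene 440.79682346546264 [[ 0.01092912  0.99977803 -0.01801219]
 [ 0.69384101 -0.02055343 -0.71983485]
 [-0.72004528 -0.00463044 -0.69391163]] [ 0.13186275 -0.24133907  1.52810133]
side 440.2820828238146 [[ 0.73935076 -0.67331287 -0.0031989 ]
 [-0.41716712 -0.45434293 -0.78711124]
 [ 0.52851873  0.58328577 -0.61680278]] [-0.43445994  0.22054041  1.15492102]
{'t': 0.1, 'q': array([-3.78204895e-02,  1.16381554e-01,  1.44218000e+00,  9.93756026e-06,
        1.58402405e+00, -3.77921279e-02]), 'qvel': array([ 2.90689391e-04, -2.91495681e-05,  5.29873422e-04,  1.80886316e-03,
        8.19655750e-04, -2.46568817e-04]), 'joint_efforts': array([ 3.09313356e-03, -7.22894382e+01, -6.23865938e+01,  7.81798759e-02,
        2.28431396e-02, -1.37065126e-04]), 'tcp_pos': array([ 6.74811230e-01, -1.26117541e-05,  2.18028554e-01]), 'orientation': array([-3.67456174e-04,  7.07116677e-01,  7.07096711e-01, -3.33896603e-04]), 'force': array([-0.21915744, -0.76832884, -0.66855578]), 'torque': array([-0.03521782, -0.04872282, -0.01594124]), 'grasp_force': 0.0, 'width': 0.9993381244746974}
```

View pics/scene0.png

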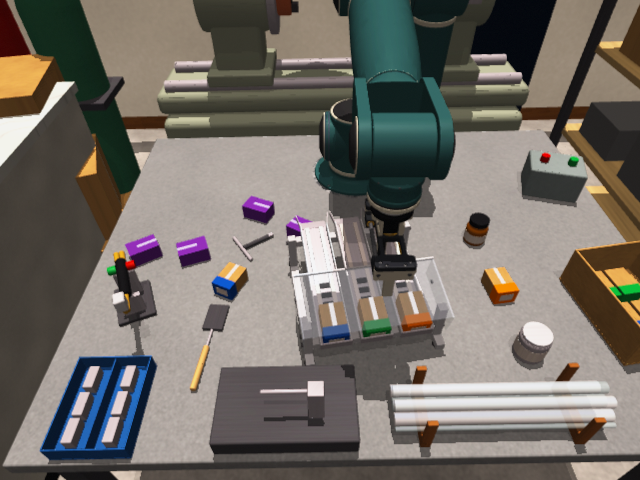

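View pics/side0.png

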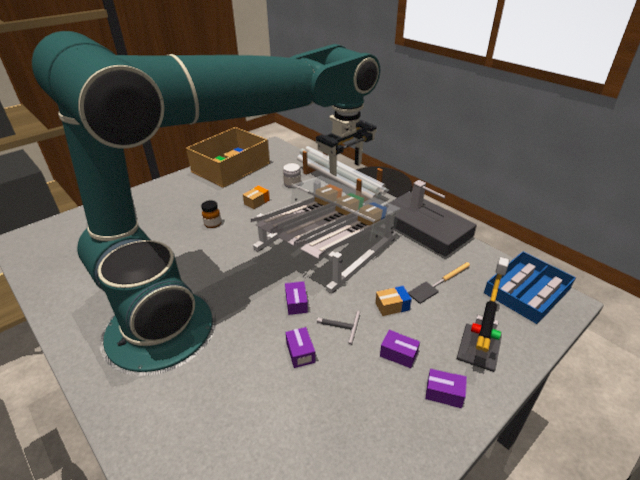

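The scene view has candidates at blue carton (230,281) and orange (500,285). Possible confusions are the purple cartons (143,249), (193,250), (258,209), (298,226), the front cartons in the lanes (333,322), (374,314), (412,307), and parts in the box on the right. I'll check my picks in close crops.

```bash
python3 - <<'E'
import cv2,numpy as np
s=cv2.imread("pics/scene0.png");d=cv2.imread("pics/side0.png")
def c(im,x,y,w,h,W=400,H=300): return cv2.resize(im[y:y+h,x:x+w],(W,H),interpolation=cv2.INTER_CUBIC)
a=np.vstack([np.hstack([c(s,200,255,60,45),c(s,470,260,60,45)]),np.hstack([c(d,365,275,60,45),c(d,230,175,60,45)])])
cv2.imwrite("pics/c1.png",a)
cv2.imwrite("pics/c2.png",c(s,280,200,180,135,800,600))
E
```

```text
(no output)
```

View pics/c1.png

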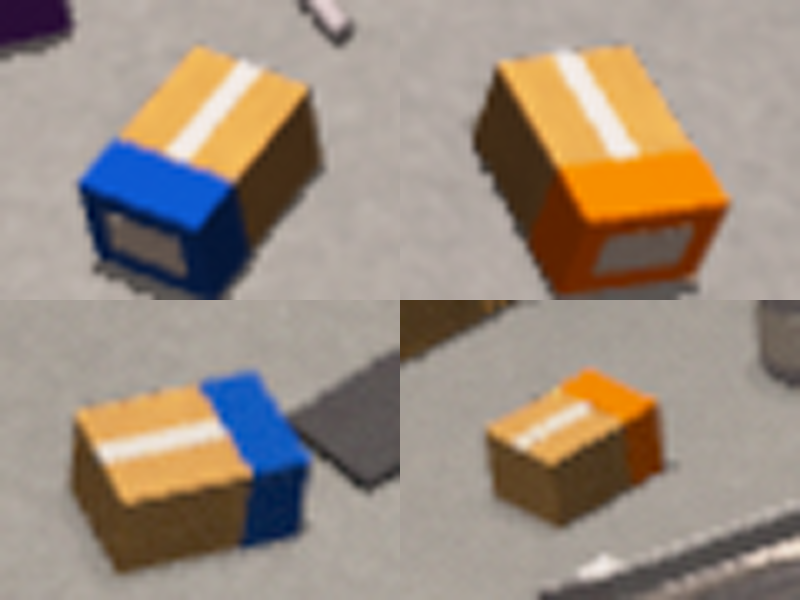

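View pics/c2.png

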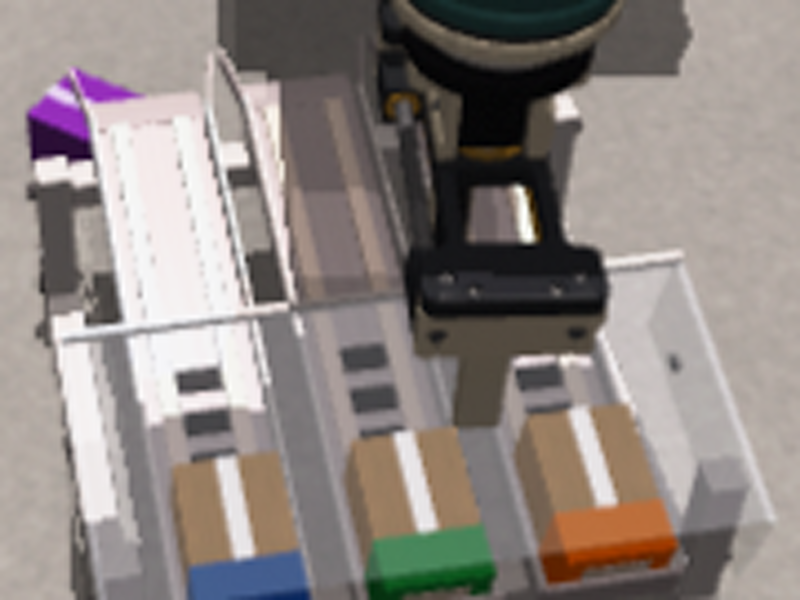

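Crops confirm both: cardboard with a blue or orange label wrapped over one end (label ends face the scene camera). Blue's lane is image-left, green middle, orange right. Now I'll solve the poses.

```bash
cat > h.py <<'E'
import numpy as np,cv2,json
from scipy.optimize import least_squares
from scipy.spatial.transform import Rotation as R
def proj(m,X):
    p=np.atleast_2d(X)@np.array(m["R"]).T+np.array(m["t"]); p=p@np.array(m["camera_matrix"]).T
    return p[:,:2]/p[:,2:]
def carton(p,pts): # p=x,y,yaw on bench
    c,s=np.cos(p[2]),np.sin(p[2]); return np.array(pts)@np.array([[c,s,0],[-s,c,0],[0,0,1]])+[p[0],p[1],0]
def deckR(yaw): return R.from_euler("ZY",[yaw,np.radians(12)]).as_matrix()
def deck(p,pts): return np.array(pts)@deckR(p[3]).T+p[:3]
TOP=[[-.04,.027,.044],[-.04,-.027,.044],[.04,-.027,.044],[.04,.027,.044]]
E
cat > a.py <<'E'
from bench import *
from h import *
S,D=camera_model("scene"),camera_model("side")
def px(l,off,k): return (np.array(l)+.5)/k-.5+off
k=400/60
obs={"blue":(px([(197,47),(310,90),(195,232),(80,187)],(200,255),k),px([(78,115),(258,72),(310,165),(125,203)],(365,275),k)),
"orange":(px([(97,67),(230,45),(328,205),(190,222)],(470,260),k),px([(87,134),(190,70),(260,105),(150,167)],(230,175),k))}
for n,(a,b) in obs.items():
    best=None
    for ya in (0,.7,-.7):
      for rs in range(4):
       for rd in range(4):
        for fl in (1,-1):
          A=a; B=np.roll(b[::fl],rd,0)
          f=lambda p:np.r_[(proj(S,carton(p,np.roll(TOP,rs,0)))-A).ravel(),(proj(D,carton(p,np.roll(TOP,rs,0)))-B).ravel()]
          r=least_squares(f,[.7,-.3 if n=="blue" else .3,ya])
          if np.cos(r.x[2])>0 and (best is None or r.cost<best.cost): best=r
    print(n,best.x,np.sqrt(2*best.cost/16))
kk=800/180
o=px([(57,342),(683,255),(173,463),(277,453),(348,442),(458,428),(517,417),(630,403)],(280,200),kk)
P=[[-.152,-.161,.063],[-.152,.161,.063]]+[[-.08,y+d,.044] for y in(-.09,0,.09) for d in(-.027,.027)]
f=lambda p:(proj(S,deck(p,P))-o).ravel()
r=least_squares(f,[.8,0,.05,0]);print("deck",r.x,np.round(r.fun,1))
E
python3 a.py
```

```text
blue [ 0.50940376 -0.36050171 -0.63482697] 9.177143160130845
orange [0.54283562 0.32816905 0.06292788] 9.624806273904895
deck [ 0.7224822  -0.00555159  0.06184166  0.14945345] [ 0.7 -1.7 -1.2 -0.5 -0.8  1.2  0.1  0.1  0.2  0.3 -0.7  0.1  1.8  0.3
 -0.3  0.2]
```

```bash
python3 - <<'E'
s=open('a.py').read()
i=s.index("    best=None"); j=s.index("    print(n,best")
s=s[:i]+'''    T=np.array(TOP)
    A=a[[1,0,3,2]]; B=b[[0,3,2,1]]
    f=lambda p:np.r_[(proj(S,carton(p,T))-A).ravel(),(proj(D,carton(p,T))-B).ravel()]
    best=least_squares(f,[.7,-.3 if n=="blue" else .3,0]); print(np.round(best.fun,1))
'''+s[j:]
open('a.py','w').write(s)
E
python3 a.py
```

```text
[-0.5  0.  -0.9  0.1 -1.2 -0.  -0.6  0.2 -1.  -1.  -0.6 -0.4 -0.4 -0.7
 -0.8 -0.2]
blue [ 0.51012256 -0.36019679 -0.46299243] 0.6512584856271236
[-0.4  0.6 -0.4 -0.1 -0.4  0.7 -0.2  0.4 -1.  -0.8 -0.2 -0.7 -0.7 -0.4
 -0.4  0.1]
orange [0.54413033 0.32775706 0.14308022] 0.5239212392191515
deck [ 0.7224822  -0.00555159  0.06184166  0.14945345] [ 0.7 -1.7 -1.2 -0.5 -0.8  1.2  0.1  0.1  0.2  0.3 -0.7  0.1  1.8  0.3
 -0.3  0.2]
```

Call:
{"fn": "servo_tool", "kwargs": {
  "series": [
    [[0,0,-40],[0,0,0],1],
    [[-40,-18,-20],[0,0,0],1],
    [[-40,-18,-10],[0,0,0],1],
    [[-40,-18,-10],[0,0,0],1],
    [[-40,-18,-10],[0,0,0],1]
  ]
}}

```text
t: 0.6
tcp_pos: [0.602, -0.1613, 0.3088]
orientation: [-0.0, 0.707, 0.707, -0.0]
force: [0.5, 0.1, 0.7]
width: 0.995
grasp_force: 0.0
```

Call:
{"fn": "servo_tool", "kwargs": {
  "series": [
    [[-40,-18,0],[0,0,0],1],
    [[-40,-18,0],[0,0,0],1],
    [[-40,-18,0],[0,0,0],1],
    [[-40,-18,0],[0,0,0],1],
    [[-40,-18,0],[0,0,0],1]
  ]
}}

```text
t: 1.1
tcp_pos: [0.5119, -0.3615, 0.3084]
orientation: [-0.0, 0.707, 0.707, -0.0]
force: [0.7, -0.4, 0.1]
width: 1.0
grasp_force: 0.0
```

Call:
{"fn": "servo_tool", "kwargs": {
  "series": [
    [[0,0,0],[0,0,-0.139],1],
    [[0,0,0],[0,0,-0.139],1],
    [[0,0,0],[0,0,-0.139],1],
    [[0,0,0],[0,0,-0.139],1],
    [[0,0,0],[0,0,-0.139],1]
  ]
}}

```text
t: 1.6
tcp_pos: [0.5129, -0.36, 0.3082]
orientation: [-0.0, 0.421, 0.907, 0.0]
force: [-0.6, 0.4, -0.7]
width: 1.003
grasp_force: 0.0
```

Call:
{"fn": "servo_tool", "kwargs": {
  "series": [
    [[0,0,0],[0,0,-0.139],1],
    [[0,0,0],[0,0,-0.139],1],
    [[0,0,0],[0,0,-0.139],1],
    [[0,0,0],[0,0,0],1]
  ]
}}

```text
t: 2.0
tcp_pos: [0.513, -0.3599, 0.3083]
orientation: [-0.0, 0.226, 0.974, 0.0]
force: [0.5, 0.0, 0.2]
width: 0.996
grasp_force: 0.0
```

```bash
python3 - <<'E'
from bench import *
from h import *
import pickle
s=read_state(); w=snapshot("wrist")[...,::-1]; m=camera_model("wrist"); pickle.dump((s,m),open("w1.pkl","wb"))
sc=snapshot("scene")[...,::-1]; sd=snapshot("side")[...,::-1]
cv2.imwrite("pics/w1.png",w);cv2.imwrite("pics/sc1.png",sc);cv2.imwrite("pics/sd1.png",sd)
a=cv2.resize(sc[205:355,275:475],(800,600),interpolation=cv2.INTER_CUBIC)
cv2.imwrite("pics/c3.png",a)
print(s["tcp_pos"],s["orientation"],s["q"],m["R"],m["t"],m["camera_matrix"])
print(np.round(proj(m,carton([.5101,-.3602,-.463],TOP)),1))
E
```

```text
[ 0.51297078 -0.35994929  0.30830457] [-2.35061405e-04  2.26135916e-01  9.74095724e-01  1.14867324e-04] [-6.52573752e-01  1.79093200e-03  1.41716401e+00  1.59201440e-05
  1.72316073e+00 -1.76714965e+00] [[ 4.45880991e-01  8.95091809e-01 -8.91406025e-04]
 [ 8.69243169e-01 -4.32766718e-01  2.39017322e-01]
 [ 2.13556677e-01 -1.07348129e-01 -9.71014894e-01]] [ 0.09425368 -0.65108371  0.32788651] [[344.25311066   0.         316.06167349]
 [  0.         344.25311066 237.41106429]
 [  0.           0.           1.        ]]
[[337.4 172.3]
 [293.5 172.2]
 [294.4 235.5]
 [336.5 235.5]]
```

View pics/w1.png

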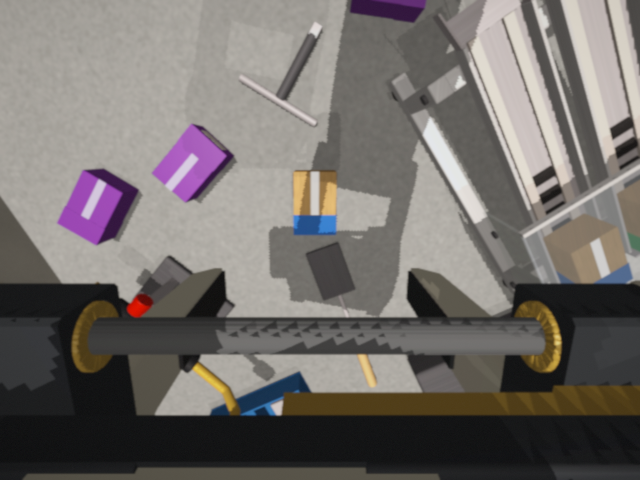

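View pics/c3.png

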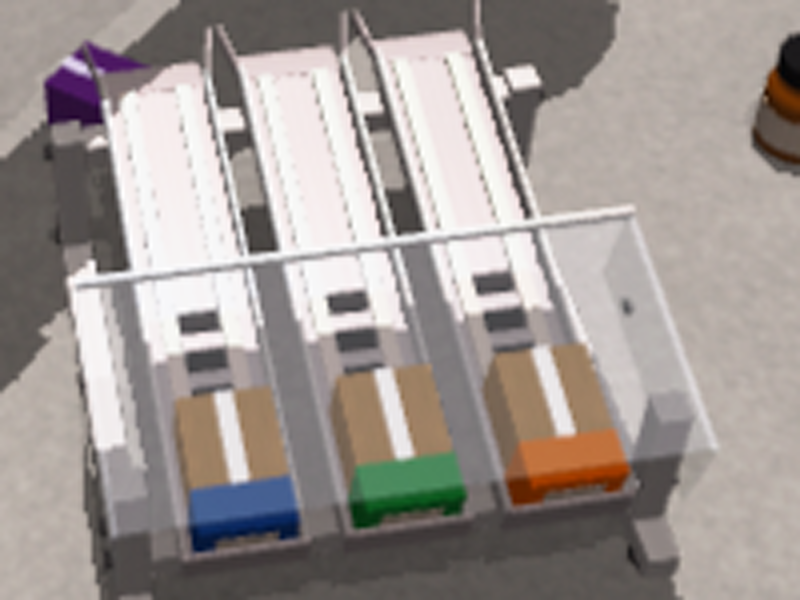

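Wrist view: the blue carton top spans (293–337, 170–235), as predicted to within a pixel, and its label end is clear of the paddle. The rack is unobstructed in the crop: the cover edge runs (72,285)–(632,210). I'll refit the deck and check it with an overlay.

```bash
cat > d.py <<'E'
from bench import *
from h import *
import pickle
S=camera_model("scene"); s1,W=pickle.load(open("w1.pkl","rb"))
o=(np.array([(72,285),(632,210),(177,402),(272,388),(333,378),(433,365),(488,358),(588,345)])+.5)/4-.5+(275,205)
P=[[-.152,-.161,.063],[-.152,.161,.063]]+[[-.08,y+d,.044] for y in(-.09,0,.09) for d in(-.027,.027)]
f=lambda p:(proj(S,deck(p,P))-o).ravel()
r=least_squares(f,[.7,0,.06,.15]);print(r.x,np.round(r.fun,1))
p=r.x
L=[([-.152,-.161,.063],[-.152,.161,.063])]
for y in(-.09,0,.09):
    for d in(-.032,.032): L.append(([-.32,y+d,.012],[-.152,y+d,.012]))
    L.append(([-.32,y-.032,0],[-.32,y+.032,0]))
    q=[[-.08,y-.027,.044],[-.08,y+.027,.044],[0,y+.027,.044],[0,y-.027,.044]]
    L+=[(q[i],q[i-3]) for i in range(4)]
def ov(img,m,x0,y0,w,h,k):
    a=cv2.resize(img[y0:y0+h,x0:x0+w],None,fx=k,fy=k,interpolation=cv2.INTER_CUBIC)
    for l in L:
        u=(proj(m,deck(p,l))-(x0,y0)+.5)*k-.5
        cv2.line(a,*[tuple(int(v) for v in np.round(z)) for z in u],(0,255,0),1)
    return a
A=ov(cv2.imread("pics/sc1.png"),S,290,205,160,150,2.5)
B=ov(cv2.imread("pics/w1.png"),W,430,0,210,240,2)[:375,:400]
C=ov(cv2.imread("pics/sd1.png"),camera_model("side"),240,150,160,90,5)[:, :800]
h=max(A.shape[0],B.shape[0]); 
top=np.hstack([A[:375,:400],B[:375,:400]]); bot=cv2.resize(C,(400,225)); bot=np.hstack([bot,C[100:325,150:550]])
cv2.imwrite("pics/ov.png",np.vstack([top,bot]))
np.save("deck.npy",p)
E
python3 d.py
```

```text
[ 0.72226138 -0.00489036  0.06062777  0.15043081] [ 0.8 -0.6 -0.4 -0.4 -0.8  0.2 -0.3  0.2  0.5  0.5 -0.7  0.4  1.3 -0.1
 -0.4 -0.2]
```

View pics/ov.png

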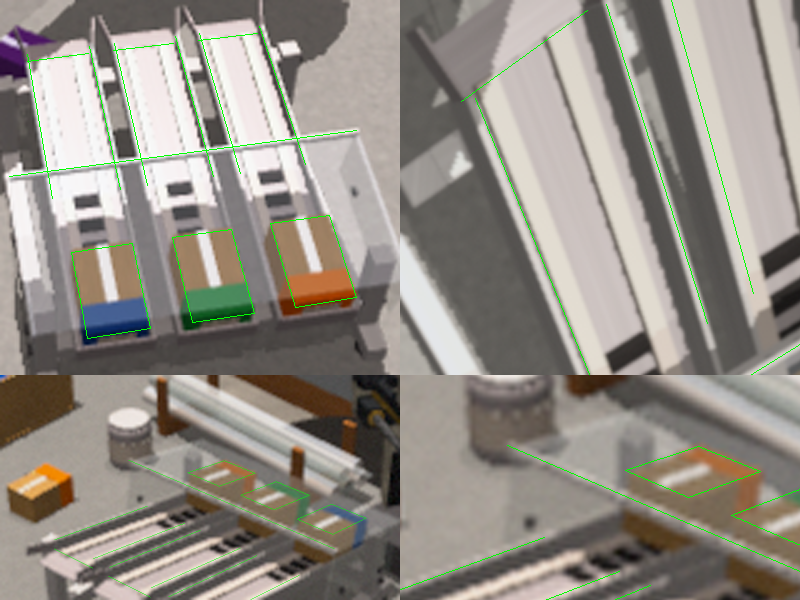

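Call:
{"fn": "servo_tool", "kwargs": {
  "series": [
    [[0,2,40],[0,0,0.007],1],
    [[2,0,40],[0,0,0],1],
    [[0,0,40],[0,0,0],1],
    [[0,0,40],[0,0,0],1],
    [[0,0,40],[0,0,0],1]
  ]
}}

```text
t: 2.65
tcp_pos: [0.5119, -0.3572, 0.1072]
orientation: [0.0, 0.232, 0.973, -0.0]
force: [0.6, 0.3, -0.1]
width: 1.001
grasp_force: 0.0
```

```bash
cat > go.py <<'E'
import sys; from bench import *; from h import *
# usage: go.py bench x y yaw z | go.py deck X Y Z [yawoff] : shift & turn (tool frame) to target
a=sys.argv; v=list(map(float,a[2:])); s=read_state()
q=s["orientation"]; T=R.from_quat([*q[1:],q[0]]).as_matrix()
if a[1]=="bench": pos=np.array([v[0],v[1],v[3]]); B=R.from_euler("z",v[2]).as_matrix()
else: p=np.load("deck.npy"); pos=deck(p,[v[:3]])[0]; B=deckR(p[3])
c=[B@np.diag([k,-k,-1.]) for k in(1,-1)]
G=max(c,key=lambda g:np.trace(T.T@g))
rv=R.from_matrix(T.T@G).as_rotvec()
print("t",s["t"],"tcp",np.round(s["tcp_pos"],4),"shift mm",np.round(T.T@(pos-s["tcp_pos"])*1000,1),"in goal axes",np.round(G.T@(pos-s["tcp_pos"])*1000,1),"turn",np.round(rv,3),"q",np.round(s["q"],2),"F",np.round(s["force"],1),"w",round(s["width"],3),"g",round(s["grasp_force"],1))
p=np.load("deck.npy");print("tcp in deck mm",np.round(deckR(p[3]).T@(s["tcp_pos"]-p[:3])*1000,1))
E
python3 go.py bench .5101 -.3602 -.463 .018
```

```text
t 2.65 tcp [ 0.5119 -0.3572  0.1072] shift mm [ 0.3 -3.5 89.2] in goal axes [ 0.3 -3.5 89.2] turn [-0.     0.    -0.006] q [-0.65  0.06  1.69 -0.    1.4  -1.75] F [ 0.6  0.3 -0.1] w 1.001 g 0.0
tcp in deck mm [-264.7 -316.8   -8.7]
```

Call:
{"fn": "servo_tool", "kwargs": {
  "series": [
    [[0,-3.5,30],[0,0,-0.006],1],
    [[0,0,30],[0,0,0],1],
    [[0,0,20],[0,0,0],1],
    [[0,0,9],[0,0,0],1],
    [[0,0,0],[0,0,0],1]
  ]
}}

```text
t: 3.15
tcp_pos: [0.5101, -0.3602, 0.0187]
orientation: [-0.001, 0.229, 0.973, 0.0]
force: [-0.3, -0.1, -0.3]
width: 1.001
grasp_force: 0.0
```

Call:
{"fn": "servo_tool", "kwargs": {
  "series": [
    [[0,0,0],[0,0,0],0.55],
    [[0,0,0],[0,0,0],0.4],
    [[0,0,0],[0,0,0],0.4],
    [[0,0,0],[0,0,0],0.4],
    [[0,0,0],[0,0,0],0.4]
  ],
  "force": 25
}}

```text
t: 3.65
tcp_pos: [0.5106, -0.3605, 0.02]
orientation: [0.0, 0.228, 0.974, -0.0]
force: [0.1, 0.5, 0.1]
width: 0.619
grasp_force: 0.0
```

```bash
python3 go.py deck -.24 -.09 .12
```

```text
t 3.65 tcp [ 0.5106 -0.3605  0.02  ] shift mm [  88.5  218.6 -207.9] in goal axes [  -8.3  229.9 -214.3] turn [ 0.064  0.203 -0.608] q [-0.66  0.13  1.76  0.    1.25 -1.77] F [0.1 0.5 0.1] w 0.619 g 0.0
tcp in deck mm [-248.3 -319.9  -94.3]
```

Call:
{"fn": "servo_tool", "kwargs": {
  "series": [
    [[0,0,0],[0,0,0],0.4],
    [[0,0,0],[0,0,0],0.4],
    [[0,0,0],[0,0,0],0.4]
  ]
}}

```text
t: 3.95
tcp_pos: [0.5106, -0.3605, 0.0199]
orientation: [0.0, 0.228, 0.974, -0.0]
force: [-1.4, 0.3, 3.9]
width: 0.582
grasp_force: 25.0
```

Call:
{"fn": "servo_tool", "kwargs": {
  "series": [
    [[0,0,-10],[0,0,0],0.4],
    [[0,0,-30],[0,0,0],0.4],
    [[0,0,-40],[0,0,0],0.4],
    [[0,0,-40],[0,0,0],0.4],
    [[0,0,-40],[0,0,0],0.4]
  ]
}}

```text
t: 4.45
tcp_pos: [0.5102, -0.3602, 0.1815]
orientation: [-0.0, 0.228, 0.974, 0.0]
force: [0.4, 0.0, -3.5]
width: 0.581
grasp_force: 25.0
```

Call:
{"fn": "servo_tool", "kwargs": {
  "series": [
    [[0,0,-40],[0,0,0],0.4],
    [[0,0,0],[0.013,0.041,-0.122],0.4],
    [[0,0,0],[0.013,0.041,-0.122],0.4],
    [[0,0,0],[0.013,0.041,-0.122],0.4],
    [[0,0,0],[0.013,0.041,-0.122],0.4]
  ]
}}

```text
t: 4.95
tcp_pos: [0.5104, -0.3604, 0.22]
orientation: [-0.086, -0.017, 0.996, -0.006]
force: [0.3, 0.5, -3.3]
width: 0.582
grasp_force: 25.0
```

Call:
{"fn": "servo_tool", "kwargs": {
  "series": [
    [[0,0,0],[0.013,0.041,-0.122],0.4],
    [[0,0,0],[0,0,0],0.4],
    [[0,0,0],[0,0,0],0.4]
  ]
}}

```text
t: 5.25
tcp_pos: [0.5106, -0.3603, 0.2196]
orientation: [-0.105, -0.074, 0.992, -0.008]
force: [-0.6, 1.2, -2.1]
width: 0.578
grasp_force: 25.0
```

```bash
python3 go.py deck -.24 -.09 .1
```

```text
t 5.25 tcp [ 0.5106 -0.3603  0.2196] shift mm [-49.5 229.7   0.9] in goal axes [-49.8 229.6   0.9] turn [-0.    -0.001 -0.001] q [-0.59  0.11  1.46 -0.14  1.73 -2.32] F [-0.6  1.2 -2.1] w 0.578 g 25.0
tcp in deck mm [-289.8 -319.6  100.9]
```

Call:
{"fn": "servo_tool", "kwargs": {
  "series": [
    [[-10,40,0],[0,0,0],0.4],
    [[-10,40,0],[0,0,0],0.4],
    [[-10,40,0],[0,0,0],0.4],
    [[-10,40,0],[0,0,0],0.4],
    [[-10,40,0],[0,0,0],0.4]
  ]
}}

```text
t: 5.75
tcp_pos: [0.5281, -0.1539, 0.2094]
orientation: [-0.105, -0.074, 0.992, -0.008]
force: [0.3, -0.6, -2.6]
width: 0.578
grasp_force: 25.0
```

Call:
{"fn": "servo_tool", "kwargs": {
  "series": [
    [[0,30,0],[0,0,0],0.4],
    [[0,0,30],[0,0,0],0.4],
    [[0,0,20],[0,0,0],0.4],
    [[0,0,0],[0,0,0],0.4],
    [[0,0,0],[0,0,0],0.4]
  ]
}}

```text
t: 6.25
tcp_pos: [0.5136, -0.1275, 0.1611]
orientation: [-0.105, -0.075, 0.992, -0.008]
force: [0.4, -0.2, -2.6]
width: 0.58
grasp_force: 25.0
```

```bash
python3 go.py deck -.24 -.09 .022; python3 - <<'E'
from bench import *
from h import *
m=camera_model("wrist");w=snapshot("wrist")[...,::-1].copy();sc=snapshot("scene")[...,::-1]
cv2.imwrite("pics/w2.png",w)
p=np.load("deck.npy")
for y in(-.122,-.058):
    u=proj(m,deck(p,[[-.32,y,.012],[-.152,y,.012]]));print(u)
    cv2.line(w,*[tuple(int(v) for v in z) for z in u],(0,255,0),1)
a=np.hstack([cv2.resize(w,(400,300)),cv2.resize(sc[205:310,280:420],(400,300),interpolation=cv2.INTER_CUBIC)])
b=cv2.resize(w[60:285,170:470],(800,600))[:300]
cv2.imwrite("pics/v2.png",np.vstack([a,b]))
E
```

```text
t 6.25 tcp [ 0.5136 -0.1275  0.1611] shift mm [-0.7 -0.  29.6] in goal axes [-0.7 -0.  29.6] turn [-0.    -0.001 -0.   ] q [-0.25 -0.05  1.71 -0.08  1.67 -1.97] F [ 0.4 -0.2 -2.6] w 0.58 g 25.0
tcp in deck mm [-240.7  -90.    51.6]
[[260.51514972 128.79841884]
 [270.14406551 385.02186392]]
[[372.7997463  128.67070372]
 [363.45225832 385.02715996]]
```

View pics/v2.png

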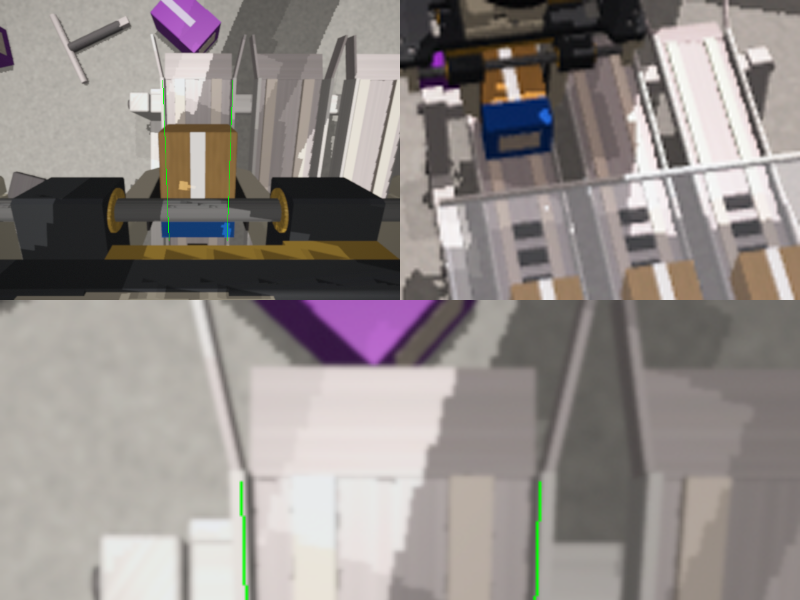

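Overlay lines coincide with the lane guides' inner edges and the carton is centred and aligned over the lane. I'll lower it gently.

Call:
{"fn": "servo_tool", "kwargs": {
  "series": [
    [[0,0,12],[0,0,0],0.4],
    [[0,0,10],[0,0,0],0.4],
    [[0,0,5],[0,0,0],0.4],
    [[0,0,1],[0,0,0],0.4],
    [[0,0,1],[0,0,0],0.4]
  ]
}}

```text
t: 6.85
tcp_pos: [0.5075, -0.1283, 0.1318]
orientation: [-0.105, -0.076, 0.992, -0.008]
force: [0.0, 0.6, -2.8]
width: 0.58
grasp_force: 25.0
```

Call:
{"fn": "servo_tool", "kwargs": {
  "series": [
    [[0,0,0.7],[0,0,0],0.4],
    [[0,0,0],[0,0,0],0.4]
  ]
}}

```text
t: 7.05
tcp_pos: [0.5074, -0.1282, 0.1313]
orientation: [-0.105, -0.076, 0.992, -0.008]
force: [-0.4, 0.9, -2.7]
width: 0.579
grasp_force: 25.0
```

```bash
python3 go.py deck -.24 -.09 .02
```

```text
t 7.05 tcp [ 0.5074 -0.1282  0.1313] shift mm [-0.5 -0.2  1.1] in goal axes [-0.5 -0.2  1.1] turn [-0.001 -0.002  0.002] q [-0.25 -0.04  1.76 -0.08  1.62 -1.97] F [-0.4  0.9 -2.7] w 0.579 g 25.0
tcp in deck mm [-240.5  -89.8   21.1]
```

Still hanging free; feel for the floor in 0.5 mm steps.

Call:
{"fn": "servo_tool", "kwargs": {
  "series": [
    [[0,0,0.5],[0,0,0],0.4],
    [[0,0,0.5],[0,0,0],0.4],
    [[0,0,0],[0,0,0],0.4]
  ]
}}

```text
t: 7.35
tcp_pos: [0.5071, -0.1283, 0.1302]
orientation: [-0.105, -0.076, 0.992, -0.008]
force: [-0.3, -0.0, -3.2]
width: 0.579
grasp_force: 25.0
```

Call:
{"fn": "servo_tool", "kwargs": {
  "series": [
    [[0,0,0.5],[0,0,0],0.4],
    [[0,0,0.5],[0,0,0],0.4],
    [[0,0,0],[0,0,0],0.4]
  ]
}}

```text
t: 7.65
tcp_pos: [0.5069, -0.1283, 0.1291]
orientation: [-0.105, -0.076, 0.992, -0.008]
force: [0.8, -0.5, -3.4]
width: 0.577
grasp_force: 25.0
```

Call:
{"fn": "servo_tool", "kwargs": {
  "series": [
    [[0,0,0.5],[0,0,0],0.4],
    [[0,0,0.5],[0,0,0],0.4],
    [[0,0,0],[0,0,0],0.4]
  ]
}}

```text
t: 7.95
tcp_pos: [0.507, -0.1284, 0.1289]
orientation: [-0.105, -0.076, 0.992, -0.008]
force: [0.1, -0.5, 5.0]
width: 0.574
grasp_force: 25.0
```

Call:
{"fn": "servo_tool", "kwargs": {
  "series": [
    [[0,0,0.5],[0,0,0],0.4],
    [[0,0,0.5],[0,0,0],0.4],
    [[0,0,0],[0,0,0],0.4]
  ]
}}

```text
t: 8.25
tcp_pos: [0.5072, -0.1284, 0.1288]
orientation: [-0.104, -0.076, 0.992, -0.008]
force: [1.4, 1.0, 14.0]
width: 0.58
grasp_force: 25.0
```

Call:
{"fn": "servo_tool", "kwargs": {
  "series": [
    [[0,0,-1],[0,0,0],0.4],
    [[0,0,0],[0,0,0],0.9],
    [[0,0,0],[0,0,0],0.9],
    [[0,0,0],[0,0,0],0.9],
    [[0,0,0],[0,0,0],0.9]
  ]
}}

```text
t: 8.75
tcp_pos: [0.5066, -0.1283, 0.128]
orientation: [-0.106, -0.076, 0.991, -0.008]
force: [-0.3, 1.3, 0.7]
width: 0.869
grasp_force: 0.0
```

Call:
{"fn": "servo_tool", "kwargs": {
  "series": [
    [[0,0,-20],[0,0,0],0.9],
    [[0,0,-30],[0,0,0],0.5],
    [[0,0,0],[0,0,0],0],
    [[0,0,0],[0,0,0],0],
    [[0,0,0],[0,0,0],0]
  ]
}}

```text
t: 9.25
tcp_pos: [0.5167, -0.1267, 0.1762]
orientation: [-0.106, -0.076, 0.991, -0.008]
force: [0.1, 0.5, -0.5]
width: 0.605
grasp_force: 0.0
```

```bash
python3 go.py deck -.24 -.09 .05; python3 - <<'E'
from bench import *
from h import *
sc=snapshot("scene")[...,::-1];sd=snapshot("side")[...,::-1]; cv2.imwrite("pics/sc3.png",sc)
k=dict(interpolation=cv2.INTER_CUBIC)
cv2.imwrite("pics/v3.png",np.hstack([cv2.resize(sc[235:345,290:380],(400,489),**k),cv2.resize(sd[150:260,280:400],(400,489),**k)]))
p=np.load("deck.npy");S=camera_model("scene")
for x in(-.16,-.08):print(x,(proj(S,deck(p,[[x,-.117,.044],[x,-.063,.044]]))-(290,235)+.5)*(400/90))
E
```

```text
t 9.25 tcp [ 0.5167 -0.1267  0.1762] shift mm [-0.7 -0.4 17. ] in goal axes [-0.7 -0.4 17. ] turn [-0.    -0.003  0.002] q [-0.24 -0.05  1.69 -0.08  1.7  -1.97] F [ 0.1  0.5 -0.5] w 0.605 g 0.0
tcp in deck mm [-240.7  -89.6   67. ]
-0.16 [[101.38051855 174.7010696 ]
 [204.66169613 160.89265515]]
-0.08 [[126.99375345 314.68698391]
 [234.84868337 299.43982685]]
```

View pics/v3.png

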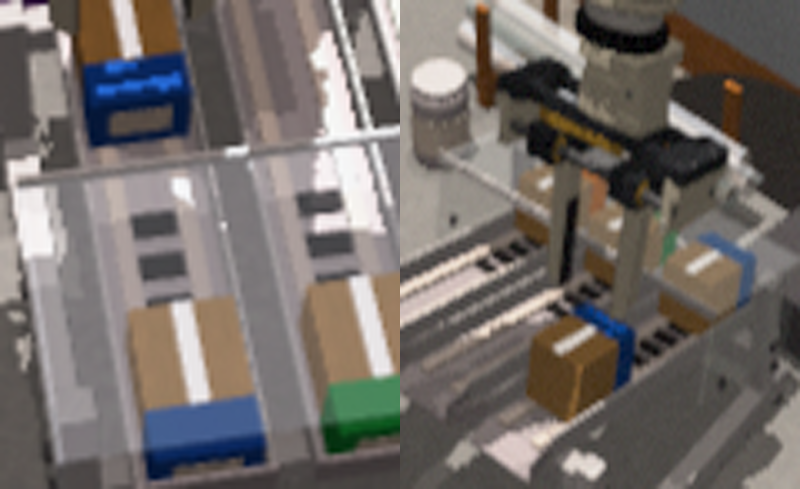

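Call:
{"fn": "servo_tool", "kwargs": {
  "series": [
    [[35,0,0],[0,0,0],0],
    [[35,0,0],[0,0,0],0],
    [[0,0,0],[0,0,0],0],
    [[0,0,0],[0,0,0],0],
    [[0,0,0],[0,0,0],0]
  ]
}}

```text
t: 9.85
tcp_pos: [0.4498, -0.1371, 0.1914]
orientation: [-0.106, -0.076, 0.991, -0.008]
force: [-0.1, 0.2, 0.8]
width: 0.088
grasp_force: 0.0
```

```bash
cat > loc.py <<'E'
# deck x of carton with given colour in lane y, from label blob in scene view above front carton
from bench import *; from h import *; import sys
col=sys.argv[1]; y={"blue":-.09,"orange":.09}[col]
im=cv2.imread(sys.argv[2]) if len(sys.argv)>2 else snapshot("scene")[...,::-1].copy()
hsv=cv2.cvtColor(np.ascontiguousarray(im),cv2.COLOR_BGR2HSV); H,Sa=hsv[...,0],hsv[...,1]
M=((H>100)&(H<125)&(Sa>130)) if col=="blue" else ((H>5)&(H<16)&(Sa>215))
p=np.load("deck.npy");S=camera_model("scene")
# lowest visible edge of label = front bottom edge (z~0, leading face)
best=[]
for x in np.arange(-.30,0,.001):
    a=proj(S,deck(p,[[x,y-.02,.044],[x,y+.02,.044]])); t=np.linspace(0,1,20)[:,None]
    q=np.round(a[0]*(1-t)+a[1]*t).astype(int); best.append((x,M[q[:,1],q[:,0]].mean()))
on=[round(x*1000) for x,m in best if m>.5]
seg=np.split(on,np.where(np.diff(on)>2)[0]+1); print([(s[0],s[-1]) for s in seg if len(s)>2])
E
python3 loc.py blue pics/sc3.png; python3 loc.py blue; python3 go.py deck -.31 -.09 .02
```

```text
[(np.int64(-226), np.int64(-197)), (np.int64(-180), np.int64(-178)), (np.int64(-26), np.int64(-1))]
[(np.int64(-226), np.int64(-197)), (np.int64(-180), np.int64(-178)), (np.int64(-26), np.int64(-1))]
t 9.9 tcp [ 0.4499 -0.137   0.1913] shift mm [-0.1 -0.2 47.7] in goal axes [ 0.  -0.2 47.7] turn [-0.    -0.003  0.002] q [-0.29 -0.2   1.8  -0.09  1.73 -2.02] F [-0.5 -0.3  0.3] w 0.045 g 0.0
tcp in deck mm [-310.   -89.8   67.7]
```

The blue carton hasn't moved (centre still about deck x −240). I'll push it gently from behind with closed fingers.

Call:
{"fn": "servo_tool", "kwargs": {
  "series": [
    [[0,0,25],[0,0,0],0],
    [[0,0,20],[0,0,0],0],
    [[0,0,8],[0,0,0],0],
    [[-8,0,0],[0,0,0],0],
    [[-8,0,0],[0,0,0],0]
  ]
}}

```text
t: 10.4
tcp_pos: [0.4551, -0.1364, 0.1372]
orientation: [-0.105, -0.076, 0.992, -0.008]
force: [0.5, 0.3, -0.2]
width: 0.003
grasp_force: 0.0
```

Call:
{"fn": "servo_tool", "kwargs": {
  "series": [
    [[-3,0,0],[0,0,0],0],
    [[-3,0,0],[0,0,0],0],
    [[-3,0,0],[0,0,0],0],
    [[-3,0,0],[0,0,0],0],
    [[-3,0,0],[0,0,0],0]
  ]
}}

```text
t: 10.9
tcp_pos: [0.4687, -0.1342, 0.1336]
orientation: [-0.105, -0.076, 0.992, -0.008]
force: [-1.1, 0.2, 0.3]
width: 0.003
grasp_force: 0.0
```

```bash
python3 loc.py blue; python3 go.py deck -.1675 -.09 .015
```

```text
[(np.int64(-214), np.int64(-185)), (np.int64(-26), np.int64(-1))]
t 10.95 tcp [ 0.4689 -0.1342  0.1334] shift mm [-1.116e+02 -4.000e-01 -1.000e-01] in goal axes [-1.116e+02 -2.000e-01  1.000e-01] turn [-0.001 -0.002  0.002] q [-0.28 -0.13  1.83 -0.09  1.63 -2.  ] F [-0.8  0.3 -0.4] w 0.004 g 0.0
tcp in deck mm [-279.1  -89.8   15.1]
```

Call:
{"fn": "servo_tool", "kwargs": {
  "series": [
    [[-5,0,0],[0,0,0],0],
    [[-5,0,0],[0,0,0],0],
    [[-5,0,0],[0,0,0],0],
    [[-5,0,0],[0,0,0],0],
    [[-5,0,0],[0,0,0],0]
  ]
}}

```text
t: 11.45
tcp_pos: [0.493, -0.1304, 0.1281]
orientation: [-0.105, -0.076, 0.992, -0.008]
force: [0.5, 0.4, -0.3]
width: 0.006
grasp_force: 0.0
```

Call:
{"fn": "servo_tool", "kwargs": {
  "series": [
    [[-5,0,0],[0,0,0],0],
    [[-5,0,0],[0,0,0],0],
    [[-5,0,0],[0,0,0],0],
    [[-5,0,0],[0,0,0],0],
    [[-5,0,0],[0,0,0],0]
  ]
}}

```text
t: 11.95
tcp_pos: [0.5171, -0.1268, 0.1229]
orientation: [-0.105, -0.076, 0.992, -0.008]
force: [-0.5, -0.2, -0.5]
width: 0.004
grasp_force: 0.2
```

```bash
python3 loc.py blue; python3 go.py deck -.1675 -.09 .015
```

```text
[(np.int64(-154), np.int64(-142)), (np.int64(-26), np.int64(-1))]
t 12.0 tcp [ 0.5175 -0.1266  0.1227] shift mm [-61.2  -0.4  -0.3] in goal axes [-61.2  -0.3  -0.2] turn [-0.001 -0.002  0.002] q [-0.24 -0.02  1.75 -0.08  1.61 -1.96] F [ 0.1 -0.   0.1] w 0.004 g 0.0
tcp in deck mm [-228.7  -89.7   14.8]
```

Call:
{"fn": "servo_tool", "kwargs": {
  "series": [
    [[-5,0,0],[0,0,0],0],
    [[-5,0,0],[0,0,0],0],
    [[-5,0,0],[0,0,0],0],
    [[-5,0,0],[0,0,0],0],
    [[-5,0,0],[0,0,0],0]
  ]
}}

```text
t: 12.5
tcp_pos: [0.5413, -0.1231, 0.1177]
orientation: [-0.105, -0.076, 0.992, -0.008]
force: [-0.5, -0.0, 0.6]
width: 0.005
grasp_force: 0.3
```

Call:
{"fn": "servo_tool", "kwargs": {
  "series": [
    [[-4,0,0],[0,0,0],0],
    [[-4,0,0],[0,0,0],0],
    [[-3,0,0],[0,0,0],0],
    [[-3,0,0],[0,0,0],0],
    [[0,0,0],[0,0,0],0]
  ]
}}

```text
t: 13.0
tcp_pos: [0.5547, -0.1209, 0.1146]
orientation: [-0.105, -0.076, 0.992, -0.008]
force: [-0.3, -0.6, 0.1]
width: 0.005
grasp_force: 0.0
```

```bash
python3 loc.py blue; python3 go.py deck -.1675 -.09 .015
```

```text
[(np.int64(-123), np.int64(-102)), (np.int64(-26), np.int64(-1))]
t 13.05 tcp [ 0.5545 -0.121   0.1147] shift mm [-23.   -0.4  -0.3] in goal axes [-23.   -0.4  -0.2] turn [-0.001 -0.002  0.002] q [-0.22  0.06  1.68 -0.08  1.6  -1.94] F [-0.3 -0.7 -0.8] w 0.008 g 0.0
tcp in deck mm [-190.5  -89.6   14.8]
```

Call:
{"fn": "servo_tool", "kwargs": {
  "series": [
    [[-3,0,0],[0,0,0],0],
    [[-3,0,0],[0,0,0],0],
    [[-3,0,0],[0,0,0],0],
    [[-3,0,0],[0,0,0],0],
    [[-2,0,0],[0,0,0],0]
  ]
}}

```text
t: 13.55
tcp_pos: [0.5682, -0.1189, 0.1118]
orientation: [-0.105, -0.076, 0.992, -0.008]
force: [-0.6, 0.4, 1.2]
width: 0.004
grasp_force: 0.3
```

Call:
{"fn": "servo_tool", "kwargs": {
  "series": [
    [[-1,0,0],[0,0,0],0],
    [[-1,0,0],[0,0,0],0],
    [[-1,0,0],[0,0,0],0],
    [[0,0,0],[0,0,0],0]
  ]
}}

```text
t: 13.95
tcp_pos: [0.5709, -0.1185, 0.1112]
orientation: [-0.105, -0.076, 0.992, -0.008]
force: [0.1, 0.6, 0.1]
width: 0.006
grasp_force: 0.0
```

```bash
python3 loc.py blue; python3 go.py deck -.1675 -.09 .015
```

```text
[(np.int64(-107), np.int64(-86)), (np.int64(-26), np.int64(-1))]
t 14.0 tcp [ 0.5709 -0.1185  0.1112] shift mm [-6.1 -0.4 -0.2] in goal axes [-6.1 -0.4 -0.2] turn [-0.001 -0.002  0.002] q [-0.21  0.1   1.65 -0.07  1.59 -1.93] F [ 0.4 -0.4 -0.9] w 0.007 g 0.0
tcp in deck mm [-173.6  -89.6   14.8]
```

Front about 6 mm short; 1 mm rows now, feeling for contact.

Call:
{"fn": "servo_tool", "kwargs": {
  "series": [
    [[-1,0,0],[0,0,0],0],
    [[-1,0,0],[0,0,0],0],
    [[-1,0,0],[0,0,0],0],
    [[0,0,0],[0,0,0],0]
  ]
}}

```text
t: 14.4
tcp_pos: [0.5724, -0.1182, 0.1109]
orientation: [-0.107, -0.076, 0.991, -0.008]
force: [-15.1, -0.8, 9.0]
width: 0.007
grasp_force: 8.2
```

Call:
{"fn": "servo_tool", "kwargs": {
  "series": [
    [[-1,0,0],[0,0,0],0],
    [[0,0,0],[0,0,0],0]
  ]
}}

```text
t: 14.6
tcp_pos: [0.5725, -0.1182, 0.111]
orientation: [-0.108, -0.075, 0.991, -0.008]
force: [-24.5, -1.2, 13.2]
width: 0.004
grasp_force: 13.6
```

Call:
{"fn": "servo_tool", "kwargs": {
  "series": [
    [[-0.7,0,0],[0,0,0],0],
    [[0,0,0],[0,0,0],0]
  ]
}}

```text
t: 14.8
tcp_pos: [0.5725, -0.1182, 0.1109]
orientation: [-0.109, -0.075, 0.991, -0.008]
force: [-31.7, -1.8, 16.4]
width: 0.006
grasp_force: 17.3
```

```bash
python3 loc.py blue; python3 go.py deck -.1675 -.09 .015
```

```text
[(np.int64(-105), np.int64(-85)), (np.int64(-25), np.int64(-1))]
t 14.85 tcp [ 0.5725 -0.1182  0.1109] shift mm [-4.4 -0.4 -0.2] in goal axes [-4.4 -0.4 -0.1] turn [ 0.    -0.01   0.001] q [-0.21  0.11  1.64 -0.08  1.6  -1.92] F [-31.4  -2.5  15.7] w 0.004 g 17.3
tcp in deck mm [-171.9  -89.6   14.9]
```

Contact felt: 33 N with no further motion, and the label now at −105, as expected for snug. Backing off, then lifting.

Call:
{"fn": "servo_tool", "kwargs": {
  "series": [
    [[2,0,0],[0,0,0],0],
    [[3,0,0],[0,0,0],0],
    [[10,0,0],[0,0,0],0],
    [[15,0,-10],[0,0,0],0],
    [[15,0,-40],[0,0,0],0]
  ]
}}

```text
t: 15.35
tcp_pos: [0.5398, -0.1226, 0.1657]
orientation: [-0.108, -0.076, 0.991, -0.007]
force: [0.6, 0.6, -0.5]
width: 0.004
grasp_force: 0.0
```

Call:
{"fn": "servo_tool", "kwargs": {
  "series": [
    [[0,0,-45],[0,0,0],0.5],
    [[0,20,-45],[0,0,0],1],
    [[0,40,-20],[0,0,0],1],
    [[0,40,0],[0,0,0],1],
    [[0,40,0],[0,0,0],1]
  ]
}}

```text
t: 15.85
tcp_pos: [0.5433, 0.0202, 0.277]
orientation: [-0.105, -0.076, 0.992, -0.008]
force: [0.5, -0.2, 0.2]
width: 0.388
grasp_force: 0.0
```

Call:
{"fn": "servo_tool", "kwargs": {
  "series": [
    [[0,45,0],[0,0,0],1],
    [[0,45,0],[0,0,0],1],
    [[0,45,0],[0,0,0],1],
    [[0,45,0],[0,0,0],1],
    [[0,40,0],[0,0,0],1]
  ]
}}

```text
t: 16.35
tcp_pos: [0.5094, 0.2382, 0.2763]
orientation: [-0.105, -0.076, 0.992, -0.008]
force: [0.5, -0.2, -0.1]
width: 0.813
grasp_force: 0.0
```

```bash
python3 loc.py blue; python3 go.py bench .5441 .3278 .143 .15; python3 - <<'E'
from bench import *
from h import *
sc=snapshot("scene")[...,::-1];cv2.imwrite("pics/sc4.png",sc);sd=snapshot("side")[...,::-1];w=snapshot("wrist")[...,::-1]
k=dict(interpolation=cv2.INTER_CUBIC)
m=camera_model("wrist");w=w.copy()
u=proj(m,carton([.5441,.3278,.143],TOP));cv2.polylines(w,[np.int32(np.round(u))[:,None]],True,(0,255,0),1)
cv2.imwrite("pics/v4.png",np.hstack([cv2.resize(sc[255:345,290:370],(400,450),**k),cv2.resize(w,(400,300))[np.r_[0:300,[299]*150]]]))
E
```

```text
[(np.int64(-105), np.int64(-85)), (np.int64(-25), np.int64(-1))]
t 16.4 tcp [0.5085 0.2424 0.276 ] shift mm [-73.8  78.6 113.2] in goal axes [-47.4  79.4 126. ] turn [ 0.    -0.212  0.012] q [ 0.37 -0.    1.48  0.05  1.87 -1.34] F [-2.2  5.1 -0.7] w 0.859 g 0.0
tcp in deck mm [-215.2  276.5  174.4]
```

View pics/v4.png

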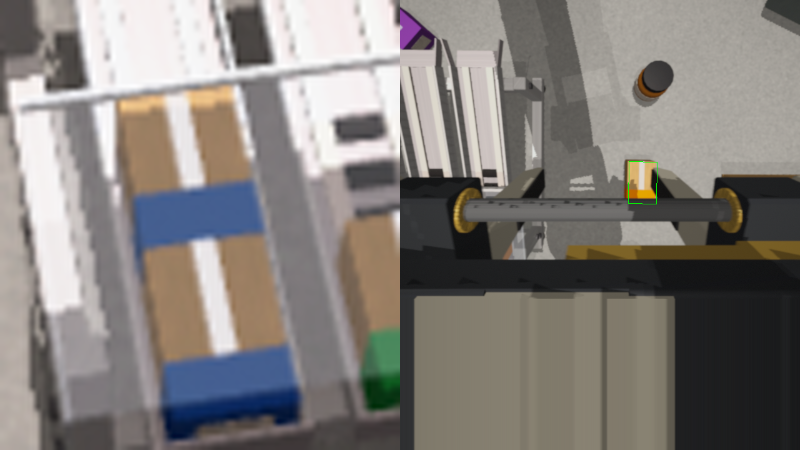

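Blue sits snug behind its front carton, and the predicted orange outline matches the carton in the wrist view. On to orange.

Call:
{"fn": "servo_tool", "kwargs": {
  "series": [
    [[0,0,0],[0,-0.106,0.006],1],
    [[0,0,0],[0,-0.106,0.006],1],
    [[-24,40,0],[0,0,0],1],
    [[-23,39,20],[0,0,0],1],
    [[0,0,40],[0,0,0],1]
  ]
}}

```text
t: 17.05
tcp_pos: [0.5478, 0.3233, 0.2176]
orientation: [0.002, -0.071, 0.998, 0.0]
force: [0.8, 0.1, 0.2]
width: 1.005
grasp_force: 0.0
```

Call:
{"fn": "servo_tool", "kwargs": {
  "series": [
    [[0,0,40],[0,0,0],1],
    [[0,0,26],[0,0,0],1],
    [[0,0,0],[0,0,0],1]
  ]
}}

```text
t: 17.35
tcp_pos: [0.545, 0.3189, 0.146]
orientation: [-0.002, -0.07, 0.998, -0.002]
force: [0.2, 0.2, 0.0]
width: 0.998
grasp_force: 0.0
```

```bash
python3 go.py bench .5441 .3278 .143 .018;python3 - <<'E'
from bench import *
from h import *
w=snapshot("wrist")[...,::-1];m=camera_model("wrist")
hsv=cv2.cvtColor(np.ascontiguousarray(w),cv2.COLOR_BGR2HSV)
M=((hsv[...,0]>8)&(hsv[...,0]<25)&(hsv[...,1]>110)&(hsv[...,2]>120)).astype(np.uint8)
u=proj(m,carton([.5441,.3278,.143],TOP));print(np.round(u))
n,l,st,c=cv2.connectedComponentsWithStats(M); 
i=max([j for j in range(1,n) if abs(c[j]-u.mean(0)).max()<60],key=lambda j:st[j,4]);print(st[i],c[i],cv2.minAreaRect(np.argwhere(l==i)[:,::-1].astype(np.float32)))
E
```

```text
t 17.35 tcp [0.545  0.3189 0.146 ] shift mm [ -1.    9.4 128. ] in goal axes [ -0.4   8.9 128. ] turn [-0.004 -0.005 -0.004] q [ 0.49  0.05  1.63 -0.    1.47 -1.22] F [0.2 0.2 0. ] w 0.998 g 0.0
tcp in deck mm [-141.7  346.7   57.2]
[[362. 186.]
 [293. 187.]
 [295. 283.]
 [359. 283.]]
[ 294  186   69   99 5511] [327.91272001 238.5302123 ] ((327.9999694824219, 234.99996948242188), (67.99998474121094, 97.99998474121094), 0.0)
```

Call:
{"fn": "servo_tool", "kwargs": {
  "series": [
    [[-0.5,9,30],[-0.004,-0.005,-0.004],1],
    [[0,0,40],[0,0,0],1],
    [[0,0,35],[0,0,0],1],
    [[0,0,18],[0,0,0],1],
    [[0,0,4],[0,0,0],1]
  ]
}}

```text
t: 17.9
tcp_pos: [0.5459, 0.3298, 0.0228]
orientation: [0.002, -0.072, 0.997, 0.001]
force: [-1.3, 0.6, 0.5]
width: 0.998
grasp_force: 0.0
```

Call:
{"fn": "servo_tool", "kwargs": {
  "series": [
    [[0,0,0],[0,0,0],0.5],
    [[0,0,0],[0,0,0],0.4],
    [[0,0,0],[0,0,0],0.4],
    [[0,0,0],[0,0,0],0.4],
    [[0,0,0],[0,0,0],0.4]
  ],
  "force": 25
}}

```text
t: 18.4
tcp_pos: [0.5459, 0.3305, 0.0236]
orientation: [0.003, -0.072, 0.997, 0.002]
force: [1.0, -1.5, 1.0]
width: 0.619
grasp_force: 0.6
```

Call:
{"fn": "servo_tool", "kwargs": {
  "series": [
    [[0,0,0],[0,0,0],0.4],
    [[0,0,0],[0,0,0],0.4],
    [[0,0,0],[0,0,0],0.4],
    [[0,0,0],[0,0,0],0.4]
  ]
}}

```text
t: 18.8
tcp_pos: [0.5459, 0.3304, 0.0234]
orientation: [0.003, -0.072, 0.997, 0.001]
force: [-0.5, -2.1, 5.4]
width: 0.582
grasp_force: 25.0
```

```bash
python3 go.py deck -.24 .09 .1
```

```text
t 18.8 tcp [0.5459 0.3304 0.0234] shift mm [  87.2 -268.  -186.1] in goal axes [ 126.3 -267.9 -162.2] turn [ 0.003  0.215 -0.006] q [ 0.5   0.15  1.73  0.    1.26 -1.21] F [-0.5 -2.1  5.4] w 0.582 g 25.0
tcp in deck mm [-113.7  357.9  -62.2]
```

Call:
{"fn": "servo_tool", "kwargs": {
  "series": [
    [[0,0,-10],[0,0,0],0.4],
    [[0,0,-30],[0,0,0],0.4],
    [[0,0,-40],[0,0,0],0.4],
    [[0,0,-40],[0,0,0],0.4],
    [[0,0,-40],[0,0,0],0.4]
  ]
}}

```text
t: 19.3
tcp_pos: [0.5444, 0.3297, 0.1847]
orientation: [0.002, -0.072, 0.997, 0.001]
force: [0.3, 0.4, -2.7]
width: 0.578
grasp_force: 25.0
```

Call:
{"fn": "servo_tool", "kwargs": {
  "series": [
    [[0,0,-40],[0,0,0],0.4],
    [[0,0,-20],[0.001,0.108,-0.003],0.4],
    [[0,0,0],[0.001,0.107,-0.003],0.4],
    [[0,0,0],[0,0,0],0.4],
    [[0,0,0],[0,0,0],0.4]
  ]
}}

```text
t: 19.8
tcp_pos: [0.5448, 0.3296, 0.2419]
orientation: [-0.104, -0.075, 0.992, -0.008]
force: [0.5, -0.2, -2.8]
width: 0.579
grasp_force: 25.0
```

```bash
python3 go.py deck -.24 .09 .1
```

```text
t 19.8 tcp [0.5448 0.3296 0.2419] shift mm [  79.8 -267.3   51. ] in goal axes [  79.8 -267.3   51.2] turn [0.001 0.    0.   ] q [ 0.47  0.16  1.37  0.07  1.81 -1.24] F [ 0.5 -0.2 -2.8] w 0.579 g 25.0
tcp in deck mm [-160.2  357.3  151.2]
```

Call:
{"fn": "servo_tool", "kwargs": {
  "series": [
    [[20,-45,0],[0,0,0],0.4],
    [[20,-45,0],[0,0,0],0.4],
    [[20,-45,0],[0,0,0],0.4],
    [[0,-45,0],[0,0,0],0.4],
    [[0,-45,10],[0,0,0],0.4]
  ]
}}

```text
t: 20.3
tcp_pos: [0.5177, 0.0966, 0.2468]
orientation: [-0.102, -0.075, 0.992, -0.008]
force: [1.6, -0.8, -2.5]
width: 0.58
grasp_force: 25.0
```

Call:
{"fn": "servo_tool", "kwargs": {
  "series": [
    [[0,-42,20],[0,0,0],0.4],
    [[0,0,40],[0,0,0],0.4],
    [[0,0,30],[0,0,0],0.4],
    [[0,0,0],[0,0,0],0.4],
    [[0,0,0],[0,0,0],0.4]
  ]
}}

```text
t: 20.8
tcp_pos: [0.506, 0.0541, 0.1583]
orientation: [-0.104, -0.075, 0.992, -0.007]
force: [0.6, -0.2, -2.3]
width: 0.578
grasp_force: 25.0
```

```bash
python3 go.py deck -.22 .09 .0234
```

```text
t 20.8 tcp [0.506  0.0541 0.1583] shift mm [-0.8 -0.8 29.6] in goal axes [-0.8 -0.7 29.6] turn [0.001 0.001 0.001] q [ 0.07 -0.08  1.75 -0.02  1.68 -1.66] F [ 0.6 -0.2 -2.3] w 0.578 g 25.0
tcp in deck mm [-220.8   90.7   53. ]
```

Call:
{"fn": "servo_tool", "kwargs": {
  "series": [
    [[0,-0.7,12],[0,0,0],0.4],
    [[0,0,10],[0,0,0],0.4],
    [[0,0,5],[0,0,0],0.4],
    [[0,0,1.5],[0,0,0],0.4],
    [[0,0,0],[0,0,0],0.4]
  ]
}}

```text
t: 21.3
tcp_pos: [0.5003, 0.0523, 0.1294]
orientation: [-0.104, -0.075, 0.992, -0.007]
force: [-0.0, 1.0, -3.1]
width: 0.579
grasp_force: 25.0
```

Call:
{"fn": "servo_tool", "kwargs": {
  "series": [
    [[0,0,0.5],[0,0,0],0.4],
    [[0,0,0.5],[0,0,0],0.4],
    [[0,0,0],[0,0,0],0.4]
  ]
}}

```text
t: 21.6
tcp_pos: [0.5002, 0.0522, 0.1286]
orientation: [-0.104, -0.075, 0.992, -0.007]
force: [-0.2, -0.6, -1.2]
width: 0.578
grasp_force: 25.0
```

Call:
{"fn": "servo_tool", "kwargs": {
  "series": [
    [[0,0,0.5],[0,0,0],0.4],
    [[0,0,0.5],[0,0,0],0.4],
    [[0,0,0],[0,0,0],0.4]
  ]
}}

```text
t: 21.9
tcp_pos: [0.5003, 0.0523, 0.1284]
orientation: [-0.104, -0.075, 0.992, -0.007]
force: [-0.0, -0.3, 5.1]
width: 0.581
grasp_force: 25.0
```

Floor felt. Releasing, lifting, and going behind it with fingers shut.

Call:
{"fn": "servo_tool", "kwargs": {
  "series": [
    [[0,0,-0.4],[0,0,0],0.4],
    [[0,0,0],[0,0,0],0.9],
    [[0,0,0],[0,0,0],0.9],
    [[0,0,0],[0,0,0],0.9],
    [[0,0,-20],[0,0,0],0.9]
  ]
}}

```text
t: 22.4
tcp_pos: [0.5029, 0.0527, 0.1454]
orientation: [-0.106, -0.075, 0.991, -0.007]
force: [0.0, 0.1, 1.0]
width: 0.867
grasp_force: 0.0
```

Call:
{"fn": "servo_tool", "kwargs": {
  "series": [
    [[0,0,-30],[0,0,0],0.5],
    [[30,0,0],[0,0,0],0],
    [[40,0,0],[0,0,0],0],
    [[0,0,0],[0,0,0],0],
    [[0,0,0],[0,0,0],0]
  ]
}}

```text
t: 22.9
tcp_pos: [0.4426, 0.0434, 0.1918]
orientation: [-0.104, -0.075, 0.992, -0.007]
force: [0.6, 0.3, 0.5]
width: 0.517
grasp_force: 0.0
```

Call:
{"fn": "servo_tool", "kwargs": {
  "series": [
    [[0,0,0],[0,0,0],0],
    [[0,0,0],[0,0,0],0],
    [[0,0,0],[0,0,0],0]
  ]
}}

```text
t: 23.2
tcp_pos: [0.443, 0.0435, 0.1908]
orientation: [-0.105, -0.075, 0.992, -0.007]
force: [-0.1, 0.1, -0.1]
width: 0.261
grasp_force: 0.0
```

```bash
python3 loc.py orange;python3 loc.py orange pics/sc4.png; python3 loc.py blue; python3 go.py deck -.29 .09 .015
```

```text
[(np.int64(-209), np.int64(-179)), (np.int64(-7), np.int64(-1))]
[(np.int64(-7), np.int64(-1))]
[(np.int64(-105), np.int64(-85)), (np.int64(-25), np.int64(-1))]
t 23.3 tcp [0.4428 0.0435 0.191 ] shift mm [-0.3  0.2 56.6] in goal axes [-0.2  0.3 56.6] turn [ 0.001 -0.001  0.001] q [ 0.05 -0.24  1.84 -0.02  1.76 -1.67] F [-0.1 -0.1 -0.4] w 0.176 g 0.0
tcp in deck mm [-290.2   89.7   71.6]
```

Call:
{"fn": "servo_tool", "kwargs": {
  "series": [
    [[0,0,25],[0,0,0],0],
    [[0,0,22],[0,0,0],0],
    [[0,0,9],[0,0,0],0],
    [[-5,0,0],[0,0,0],0],
    [[-5,0,0],[0,0,0],0]
  ]
}}

```text
t: 23.8
tcp_pos: [0.4416, 0.0433, 0.1353]
orientation: [-0.104, -0.075, 0.992, -0.007]
force: [-0.2, -0.3, -0.5]
width: 0.004
grasp_force: 0.0
```

Call:
{"fn": "servo_tool", "kwargs": {
  "series": [
    [[-3,0,0],[0,0,0],0],
    [[-3,0,0],[0,0,0],0],
    [[-3,0,0],[0,0,0],0],
    [[-5,0,0],[0,0,0],0],
    [[-5,0,0],[0,0,0],0]
  ]
}}

```text
t: 24.3
tcp_pos: [0.4596, 0.0461, 0.1306]
orientation: [-0.104, -0.075, 0.992, -0.007]
force: [0.1, -0.5, 0.6]
width: 0.003
grasp_force: 0.0
```

Call:
{"fn": "servo_tool", "kwargs": {
  "series": [
    [[-5,0,0],[0,0,0],0],
    [[-5,0,0],[0,0,0],0],
    [[-5,0,0],[0,0,0],0],
    [[-5,0,0],[0,0,0],0],
    [[-5,0,0],[0,0,0],0]
  ]
}}

```text
t: 24.8
tcp_pos: [0.4837, 0.0497, 0.1252]
orientation: [-0.104, -0.075, 0.992, -0.007]
force: [0.5, -0.0, 0.4]
width: 0.004
grasp_force: 0.2
```

```bash
python3 loc.py orange; python3 go.py deck -.1725 .09 .015
```

```text
[(np.int64(-173), np.int64(-167)), (np.int64(-7), np.int64(-1))]
t 24.85 tcp [0.4841 0.0498 0.125 ] shift mm [-63.2   0.2   0.7] in goal axes [-63.2   0.2   0.7] turn [ 0.001 -0.     0.001] q [ 0.06 -0.11  1.84 -0.02  1.63 -1.66] F [ 0.9 -0.  -0.5] w 0.006 g 0.0
tcp in deck mm [-235.7   89.8   15.7]
```

Call:
{"fn": "servo_tool", "kwargs": {
  "series": [
    [[-5,0,0],[0,0,0],0],
    [[-5,0,0],[0,0,0],0],
    [[-5,0,0],[0,0,0],0],
    [[-5,0,0],[0,0,0],0],
    [[-5,0,0],[0,0,0],0]
  ]
}}

```text
t: 25.35
tcp_pos: [0.5079, 0.0535, 0.1201]
orientation: [-0.104, -0.075, 0.992, -0.007]
force: [-0.2, -0.7, 0.6]
width: 0.004
grasp_force: 0.3
```

Call:
{"fn": "servo_tool", "kwargs": {
  "series": [
    [[-5,0,0],[0,0,0],0],
    [[-4,0,0],[0,0,0],0],
    [[-4,0,0],[0,0,0],0],
    [[-4,0,0],[0,0,0],0],
    [[-3,0,0],[0,0,0],0]
  ]
}}

```text
t: 25.85
tcp_pos: [0.5271, 0.0564, 0.1158]
orientation: [-0.104, -0.075, 0.992, -0.007]
force: [-0.2, -0.0, 0.1]
width: 0.006
grasp_force: 0.3
```

```bash
sed -i 's/Sa>215/Sa>185/' loc.py; python3 loc.py orange; python3 go.py deck -.1725 .09 .015
```

```text
[(np.int64(-9), np.int64(-1))]
t 25.9 tcp [0.5273 0.0564 0.1158] shift mm [-18.5   0.2   0.7] in goal axes [-18.5   0.2   0.8] turn [ 0.001 -0.     0.001] q [ 0.07 -0.01  1.75 -0.02  1.61 -1.65] F [ 0.2 -0.4 -1.4] w 0.008 g 0.0
tcp in deck mm [-191.    89.8   15.8]
```

Call:
{"fn": "servo_tool", "kwargs": {
  "series": [
    [[-3,0,0],[0,0,0],0],
    [[-3,0,0],[0,0,0],0],
    [[-3,0,0],[0,0,0],0],
    [[-2,0,0],[0,0,0],0],
    [[-1,0,0],[0,0,0],0]
  ]
}}

```text
t: 26.4
tcp_pos: [0.5386, 0.0581, 0.1134]
orientation: [-0.104, -0.075, 0.992, -0.007]
force: [-0.6, 0.4, -0.4]
width: 0.002
grasp_force: 0.3
```

Call:
{"fn": "servo_tool", "kwargs": {
  "series": [
    [[-1,0,0],[0,0,0],0],
    [[-1,0,0],[0,0,0],0],
    [[-1,0,0],[0,0,0],0],
    [[0,0,0],[0,0,0],0]
  ]
}}

```text
t: 26.8
tcp_pos: [0.5414, 0.0585, 0.1128]
orientation: [-0.104, -0.075, 0.992, -0.007]
force: [0.4, -0.1, -0.3]
width: 0.004
grasp_force: 0.0
```

Call:
{"fn": "servo_tool", "kwargs": {
  "series": [
    [[-1,0,0],[0,0,0],0],
    [[-1,0,0],[0,0,0],0],
    [[0,0,0],[0,0,0],0]
  ]
}}

```text
t: 27.1
tcp_pos: [0.5434, 0.0588, 0.1124]
orientation: [-0.104, -0.075, 0.992, -0.007]
force: [0.5, 0.1, 0.2]
width: 0.005
grasp_force: 0.0
```

```bash
python3 go.py deck -.1725 .09 .015; python3 - <<'E'
from bench import *
from h import *
im=snapshot("scene");S=camera_model("scene");p=np.load("deck.npy")
h=cv2.cvtColor(im,cv2.COLOR_RGB2HSV)
for x in np.arange(-.125,.001,.005):
    u=np.round(proj(S,deck(p,[[x,.072,.044],[x,.108,.044]]))).astype(int); print(round(x*1000),[tuple(int(k) for k in h[v,c]) for c,v in u])
E
```

```text
t 27.1 tcp [0.5434 0.0588 0.1124] shift mm [-1.9  0.2  0.9] in goal axes [-1.9  0.2  0.9] turn [ 0.001 -0.     0.001] q [ 0.07  0.03  1.72 -0.02  1.6  -1.65] F [0.5 0.1 0.2] w 0.005 g 0.0
tcp in deck mm [-174.4   89.8   15.9]
-125 [(14, 95, 156), (14, 94, 155)]
-120 [(15, 93, 151), (15, 95, 153)]
-115 [(15, 93, 151), (15, 96, 152)]
-110 [(12, 164, 183), (12, 171, 185)]
-105 [(12, 175, 189), (12, 175, 187)]
-100 [(12, 176, 188), (12, 175, 187)]
-95 [(12, 174, 189), (12, 175, 187)]
-90 [(12, 175, 189), (12, 175, 187)]
-85 [(12, 169, 174), (12, 166, 172)]
-80 [(15, 106, 149), (14, 103, 146)]
-75 [(15, 93, 153), (16, 95, 151)]
-70 [(15, 97, 153), (15, 96, 151)]
-65 [(16, 95, 151), (15, 92, 152)]
-60 [(15, 96, 152), (16, 95, 151)]
-55 [(15, 94, 152), (15, 96, 152)]
-50 [(14, 95, 155), (14, 94, 154)]
-45 [(15, 95, 153), (14, 94, 155)]
-40 [(15, 95, 153), (14, 95, 156)]
-35 [(16, 95, 151), (14, 95, 155)]
-30 [(14, 112, 159), (13, 125, 163)]
-25 [(12, 174, 188), (12, 176, 187)]
-20 [(12, 173, 189), (12, 175, 188)]
-15 [(12, 174, 189), (12, 175, 188)]
-10 [(12, 172, 188), (12, 184, 179)]
-5 [(11, 255, 157), (11, 255, 157)]
0 [(11, 206, 104), (11, 255, 117)]
```

Label correctly ahead, 1–3 mm to go. Half-millimetre steps now.

Call:
{"fn": "servo_tool", "kwargs": {
  "series": [
    [[-1,0,0],[0,0,0],0],
    [[0,0,0],[0,0,0],0]
  ]
}}

```text
t: 27.35
tcp_pos: [0.5443, 0.059, 0.1122]
orientation: [-0.104, -0.075, 0.992, -0.007]
force: [-0.1, 0.1, 0.1]
width: 0.005
grasp_force: 0.0
```

Call:
{"fn": "servo_tool", "kwargs": {
  "series": [
    [[-1,0,0],[0,0,0],0],
    [[0,0,0],[0,0,0],0]
  ]
}}

```text
t: 27.55
tcp_pos: [0.5453, 0.0591, 0.112]
orientation: [-0.104, -0.075, 0.992, -0.007]
force: [0.0, -0.2, -0.1]
width: -0.001
grasp_force: 0.0
```

Call:
{"fn": "servo_tool", "kwargs": {
  "series": [
    [[-0.5,0,0],[0,0,0],0],
    [[0,0,0],[0,0,0],0]
  ]
}}

```text
t: 27.75
tcp_pos: [0.5457, 0.0592, 0.1119]
orientation: [-0.104, -0.075, 0.992, -0.007]
force: [0.3, -0.5, -1.1]
width: 0.005
grasp_force: 0.0
```

Call:
{"fn": "servo_tool", "kwargs": {
  "series": [
    [[-0.7,0,0],[0,0,0],0],
    [[0,0,0],[0,0,0],0]
  ]
}}

```text
t: 27.95
tcp_pos: [0.5464, 0.0593, 0.1117]
orientation: [-0.104, -0.075, 0.992, -0.007]
force: [-0.2, -0.8, -0.0]
width: 0.004
grasp_force: 0.1
```

Call:
{"fn": "servo_tool", "kwargs": {
  "series": [
    [[-0.7,0,0],[0,0,0],0],
    [[0,0,0],[0,0,0],0]
  ]
}}

```text
t: 28.15
tcp_pos: [0.5466, 0.0593, 0.1117]
orientation: [-0.105, -0.075, 0.992, -0.007]
force: [-4.8, -0.3, 3.4]
width: 0.003
grasp_force: 3.0
```

Call:
{"fn": "servo_tool", "kwargs": {
  "series": [
    [[-0.7,0,0],[0,0,0],0],
    [[0,0,0],[0,0,0],0]
  ]
}}

```text
t: 28.35
tcp_pos: [0.5467, 0.0594, 0.1117]
orientation: [-0.106, -0.075, 0.992, -0.007]
force: [-12.2, -1.8, 6.9]
width: 0.004
grasp_force: 6.8
```

Contact with the row is felt (force rises, no motion). Backing off and checking both.

Call:
{"fn": "servo_tool", "kwargs": {
  "series": [
    [[-0.5,0,0],[0,0,0],0],
    [[2,0,0],[0,0,0],0],
    [[10,0,0],[0,0,0],0],
    [[20,0,-20],[0,0,0],0],
    [[20,0,-40],[0,0,0],0]
  ]
}}

```text
t: 28.85
tcp_pos: [0.5081, 0.0535, 0.1791]
orientation: [-0.107, -0.075, 0.991, -0.007]
force: [-0.1, -0.4, -0.6]
width: 0.006
grasp_force: 0.0
```

Call:
{"fn": "servo_tool", "kwargs": {
  "series": [
    [[20,0,-40],[0,0,0],0],
    [[0,0,-40],[0,0,0],0],
    [[0,0,0],[0,0,0],0],
    [[0,0,0],[0,0,0],0]
  ]
}}

```text
t: 29.25
tcp_pos: [0.5073, 0.0532, 0.2639]
orientation: [-0.104, -0.075, 0.992, -0.007]
force: [0.4, 0.5, -0.6]
width: 0.006
grasp_force: 0.0
```

```bash
sed -i 's/Sa>185/Sa>140/' loc.py; python3 - <<'E'
from bench import *
from h import *
im=snapshot("scene");cv2.imwrite("pics/end.png",im[...,::-1]);print(read_state()["force"])
h=cv2.cvtColor(im,cv2.COLOR_RGB2HSV);S=camera_model("scene");p=np.load("deck.npy")
for y,lo,hi in((-.09,95,130),(0,45,90),(.09,5,13.5)):
    # sub-mm label-start edges via saturation profile (median over lane width)
    xs=np.arange(-.13,.0,.0005)
    prof=[np.median([cv2.remap(h[...,1].astype(np.float32),np.float32([[u[0]]]),np.float32([[u[1]]]),cv2.INTER_LINEAR)[0,0] for u in proj(S,deck(p,[[x,y+d,.044] for d in(-.02,-.016,.014,.018)]))]) for x in xs]
    t=(min(prof[20:60])+np.median(prof[70:80]))/2
    t=134 if y>0 else t
    c=[round(float(xs[i]*1000),1) for i in range(len(xs)-1) if (prof[i]-t)*(prof[i+1]-t)<0];print(y,t,c)
E
python3 loc.py blue; python3 loc.py orange
```

```text
[-0.63837213 -0.3587569  -1.36366704]
-0.09 85.61328 [-111.5, -107.5, -83.0, -80.0, -31.5, -27.5]
0 13.268921 [-120.0, -106.5, -96.0]
0.09 134 [-108.5, -82.0, -28.5]
[(np.int64(-105), np.int64(-85)), (np.int64(-25), np.int64(-1))]
[(np.int64(-107), np.int64(-83)), (np.int64(-27), np.int64(-1))]
```

Label spacing is 80.0 mm in both lanes, so both new cartons are snug. Handing in.

```bash
python3 -c "from bench import *; print(finish_job())"
```

```text
the job is handed in; nothing more can be done
None
```

I loaded the blue and orange cartons into their own lanes, label end leading, pushed each on until I felt it meet the one ahead (peak reading about 35 N, limit 50 N), and handed the job in at about 29 s; the last image measured 80 mm between labels in both lanes, so both look snug, but the hand-in returned no verdict.

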